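# Rock a tight printing block out of its chase

### The job

The wooden hand printing block has been wedged tight in its steel chase, and the chase only rests on its bed by its own weight, so a straight pull would lift the chase too. Grip the block firmly by its bar handle and rock it from side to side across the handle, leaning it clearly (some 8 degrees) to the robot's left first, then to the right, and so on, working it up a little each time until it frees, without lifting the chase off the bed or disturbing anything else on the table. Finish while still holding the block level and still in the gripper, just clear above its opening, with its underside about 15 mm above the chase's top; do not put it down or let go.

Things in the scene. Friction and masses are not known exactly. Their poses are not given: they have to be found in the camera images.
- bed: Fixed plywood board 200 x 200 x 12 mm on the table; origin at the centre of its underside, z up. Its x axis points away from the robot and y to the robot's left, both turned by up to 0.6 rad about vertical. The dark steel chase lies centred on it.
- chase_mouth (a point): Centre of the chase's opening, level with the chase's top, 34 mm above the table (chase lying flat). Chase: frame 152 (bed x) by 154 (bed y) by 22 mm high; opening 106 mm along x, and along y the block fills the gap between two sprung wooden cheeks. Four dowels at its corners rise 6 mm above its top. This point stays with the bed.
- chase (a joint): Height in m by which the chase has lifted off the bed: 0 lying flat (start), up to 0.04. Moves straight up only; just its weight (with cheeks 2.2 kg, 22 N) holds it down. A level pull on the tight block lifts it; tilting the block so that one side goes up while the other goes down or stays does not.
- cheek_l (a joint): Outward travel in m of the left (+y) light-wood cheek, 98 mm long, 20 mm high, top 1 mm below the chase's top. 0 at the start, touching the block; from -0.0015 (block gone) to 0.008. A spring presses it on the block with 25 N, plus 1.8 N per mm outward; friction there is some 13 to 20 N.
- cheek_r (a joint): The same for the right (-y) cheek.
- block_handle (a point): Centre of the bar handle of the loose wooden printing block (about 0.35 kg), 66 mm above its underside: base 100 (x) by 64 (y) by 45 mm high, and on it a centred bar 70 (x) by 22 (y) by 42 mm high. Axes: x along the bar, y across it (robot's left), z up, along the bed's axes at the start. It is rocked about x, leaning to +y and -y.
- block_foot (a point): Middle of the block's underside. At the start it is at the bed's centre, on the bed's top, 12 mm above the table, so that the lowest 22 mm of the block is in the chase, with 3 mm play at each x end.
- block_top (a point): Middle of the top face of the block's bar handle, 87 mm above its underside.
- block_foot_l (a point): Middle of the left (+y) lower edge of the block, 32 mm from block_foot.
- block_foot_r (a point): Middle of the right (-y) lower edge of the block, 32 mm from block_foot.
- spare: Bystander: loose spare printing block, 70 x 60 x 30 mm, with a turned round knob, 68 mm high in all, left of the bed. Leave alone. Origin under its centre.
- tin: Bystander: loose ink tin, 66 mm across and 60 mm high, right of the bed. Origin under its centre.
- brayer: Bystander: loose ink roller, roller 90 mm wide, 36 mm across, with a wood handle, about 180 mm long, on the right. Origin near its middle, on the table.
- knife: Bystander: loose 200 mm spatula with a dark wood handle, on the left.
- brush: Bystander: loose 200 mm brush, on the right.
- waterpot: Bystander: loose glass pot, 80 mm across, 90 mm high, far left. Origin under its centre.
- pastels: Bystander: loose shallow black box of pastel sticks, 130 x 190 x 22 mm, far right. Origin under its centre.
Things that resemble listed ones, but are neither listed nor needed, are in the scene too. What is shaped like the part that bears block_handle but blue or pink is not meant.

How it is judged:
On the way, in this order (a step that is already met when the one before it is completed fails the run):
1. the block, still in the chase, is leaned to the left (by 4 degrees or more) (angle between block_handle's own z axis and vertical above 0.07 rad and y of block_top in the frame of bed above 0.003 m and height (world z) of block_foot below 0.032 m), for 0.05 s.
2. the block, still in the chase, is leaned to the right (by 4 degrees or more) (angle between block_handle's own z axis and vertical above 0.07 rad and y of block_top in the frame of bed below -0.003 m and height (world z) of block_foot below 0.032 m), for 0.05 s.
At the end, for the whole second after the job is handed in: the block is held by the fingers alone, still, level within 8.5 degrees, over the opening within 20 mm, both lower edges at least 3 mm above the chase's top and its underside at most 36 mm above it; it touches neither chase nor bed, and the chase lies on the bed (height (world z) of each of block_foot_l, block_foot_r above 0.037 m and height (world z) of block_foot below 0.07 m and angle between block_handle's own z axis and vertical below 0.15 rad and horizontal distance between block_foot and chase_mouth below 0.02 m and contact force between the fingers and block above 1 N and contact force between block and bed below 0.1 N and linear speed of block below 0.02 m/s and value of joint chase below 0.003 m); the arm keeps its last pose, push and grip.
It fails at once if the chase is lifted off the bed (more than 5 mm) (value of joint chase above 0.005 m).
It fails at once if a bystander is disturbed (moved more than 30 mm) (distance of any of spare, tin, brayer, knife, brush, waterpot, pastels from where it was at the start of the episode above 0.03 m).
It also fails if it takes over 42 s, if anything falls off the work surface, if the arm or the gripper's body presses on something with over 40 N, if the wrist force passes 120 N, or if a joint passes its speed limit or range.

### The arm

A 7-joint arm with a two-finger parallel gripper is mounted at the origin on the work surface. World frame = base frame: x ahead of the robot, y to its left, z up, the work surface at z = 0. Lengths are in m, angles in rad, forces in N, time in s.
With the tool pointing down it reaches from about 0.425 to 0.875 m from the base axis. Payload 4.7 kg.
Tool frame: the origin (TCP) lies at the very end of the fingers, on their centre line; the grasp point (between the pads) lies 19 mm behind it; z points along the fingers, y is the line along which they close (so a half turn about z gives the same grasp; the last joint's range is limited). The gripper opens to 87 mm and grips with 3 to 60 N. Pads are 19 mm wide; open, the fingers measure 117 mm over their backs; the gripper's body (75 mm by 190 mm) begins 51 mm behind the grasp point.
Start: joints at [1.225, 0.321, -0.07, 1.45, 0.023, 1.371, -0.057], TCP at [0.229, -0.608, 0.223] pointing down, gripper open.
Joint ranges: [-2.86, 2.86], [-0.3, 2.09], [-1.38, 1.24], [0.06, 2.45], [-1.56, 4.7], [0.09, 2.05], [-2.69, 2.69]. Speed limits (rad/s): [2.57, 2.57, 3.14, 3.14, 3.14, 3.14, 3.14].

### API

Orientations are given as a rotation vector (axis times angle).
In Python, from bench import ctrl, imaging, ticket gives the robot as it stands.
- The arm moves only by the tool jog_arm, never from a script. Its argument "rows" is text: rows parted by semicolons, each of 7 numbers parted by spaces: the shift along the tool's x, y, z in cm, then the turn, a rotation vector about the tool's x, y, z in rad, then the closure, from -1 (fully open) to 1 (shut), so that 0 is half open. A call has 1 to 5 rows; each row shifts and turns the commanded pose from where the row before left it, along the tool's axes as they then stand; what a row does not reach is not made up. A row lasts 1/8 s, in which the tool goes at most 62.5 mm and 10.7 degrees, less where a joint would pass 70% of its speed; a pose out of reach is approached as far as the arm can. A call with a gripper value outside its range is refused whole. The fingers move at their own pace and stop on an object; "force" is the grip in N (left out, the last holds). Time passes only in rows, so rows that do not move let the fingers close. It gives the time, the measured TCP pose, the force, the opening and the grip force at its end, in the units of the state.
- ctrl.get_state(): the state, without advancing time (a new reading comes with each control period).
- imaging.get_image(name): name is "scene" or "top" or "wrist"; returns a dict with "img" (420x560x3 uint8, blue, green, red), "vertical_fov" (degrees; the focal length in pixels is half the picture's height over the tangent of half this angle, whatever the lens; pixels are square), "cx", "cy" (the principal point, pixels), "k1" (the pictures are not rectified: a ray, as slopes to the right and down, at radius r is drawn at 1 + k1 r^2 times it, then the intrinsics apply), "origin" and "orientation" of the camera in the world. Camera axes: x right, y down, z forward; pixel columns grow to the right and rows downward; lengths in m; the calibration is good to about 2 mm. A picture is of the moment at which its call begins. There is no depth.
- ticket.close_job(): hands the job in; it is judged then, once.
The state is a dict: "time": time; "joint_positions": joint angles; "qd": joint speeds; "joint_torque": joint torques, N m; "position": TCP position; "tool_rot": TCP orientation; "ft_force": force on the tool from outside, world axes, zero at the start; "torque": the same for the moment, N m; "grip_width": opening from 0.0 (shut) to 1.0 (fully open); "grip_force": force on a finger pad.
Only numpy, scipy, OpenCV 4.12 (cv2) and the standard library are available. Lean on these libraries where they do the work, as an engineer would, in place of code of your own. Each camera call takes 0.05 s, during which the arm holds its last target. There are 200 camera calls.

## Working session

There is one attempt and no reset: what is moved stays moved. The work goes in short steps, Python scripts to look and compute and a tool call to move; the robot and the scene stay as the last step left them, time stands still between calls to the robot, and variables do not carry over. Pictures are saved under pics/ and viewed, at most 10 in all, crops included, and the job is handed in when it is done.

Besides the shell and the picture viewer there is one more tool, called by a JSON object that holds its "op" and its "data", one argument or row to a line. jog_arm: Moves the arm, as the interface text tells. Its arguments: {"type":"object","properties":{"rows":{"type":"string"},"force":{"type":"number"}},"required":["rows"]}

```bash
mkdir -p pics; cat > h.py <<'E'
import numpy as np, cv2
from scipy.spatial.transform import Rotation as R
from bench import ctrl, imaging, ticket
def Rm(o):
    o=np.array(o,float)
    return o if o.shape==(3,3) else R.from_rotvec(o).as_matrix() if o.size==3 else R.from_quat(o).as_matrix()
def K(c):
    f=c["img"].shape[0]/2/np.tan(np.radians(c["vertical_fov"])/2)
    return np.array([[f,0,c["cx"]],[0,f,c["cy"]],[0,0,1]]),np.array([c["k1"],0,0,0,0.])
def ray(c,px):
    k,d=K(c); n=cv2.undistortPoints(np.array(px,float).reshape(-1,1,2),k,d).reshape(-1,2)
    return np.c_[n,np.ones(len(n))]@Rm(c["orientation"]).T
def onplane(c,px,z):
    r=ray(c,px); o=np.array(c["origin"]); return o+r*((z-o[2])/r[:,2])[:,None]
def proj(c,P):
    k,d=K(c); M=Rm(c["orientation"]).T
    return cv2.projectPoints(np.array(P,float).reshape(-1,1,3),cv2.Rodrigues(M)[0],-M@np.array(c["origin"]),k,d)[0].reshape(-1,2)
E
python3 - <<'E'
from h import *
s=ctrl.get_state(); print(s)
for n in("top","scene"):
    c=imaging.get_image(n); cv2.imwrite(f"pics/{n}0.png",c["img"]); print({k:v for k,v in c.items() if k!="img"})
E
```

```text
{'time': 0.0, 'joint_positions': array([ 1.22512095,  0.32183477, -0.07009345,  1.4516754 ,  0.02262716,
        1.37081959, -0.05691947]), 'qd': array([-0.00042749,  0.00045737, -0.00018172, -0.00143316,  0.00030071,
       -0.00062612, -0.00276697]), 'joint_torque': array([ 4.55195513e-04, -4.91289890e+01, -4.03510798e-01, -3.12526703e+01,
       -6.38734270e-02,  4.39544418e-02,  1.82615640e-04]), 'position': array([ 0.22859184, -0.60787651,  0.22145376]), 'tool_rot': array([-3.08903027e+00, -5.61790531e-01,  7.37351648e-04]), 'ft_force': array([-0.12483023,  0.17331106, -0.65690058]), 'torque': array([ 0.06346438,  0.03102908, -0.0196601 ]), 'grip_force': 0.0, 'grip_width': 0.9988437583592747}
{'vertical_fov': 47.74922773566643, 'cx': 285.06276566469313, 'cy': 209.04668045592285, 'k1': -0.14462664382669443, 'origin': array([ 0.33111472, -0.04471872,  1.29442663]), 'orientation': array([-2.06612018,  2.16342218, -0.21387249])}
{'vertical_fov': 49.78823617653711, 'cx': 274.663743089158, 'cy': 204.90863670172695, 'k1': -0.14663672286597715, 'origin': array([1.14623814, 0.96326238, 0.83413487]), 'orientation': array([-0.68394434, -2.47740473,  1.35444064])}
```

View pics/top0.png

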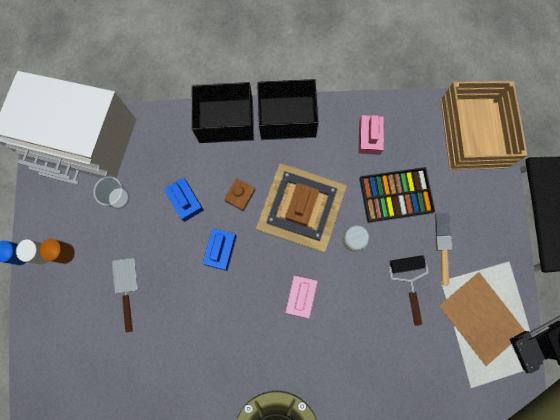

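View pics/scene0.png

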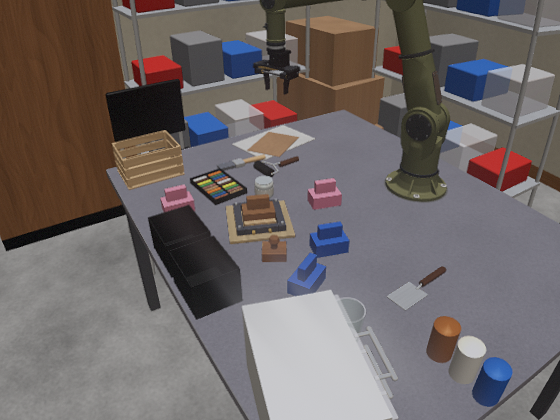

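The top view shows the bed centred near (302,207) with the brown block and its handle in the dark chase. The spare is at (240,193), the tin at (356,238), and the blue and pink blocks are decoys.

```bash
python3 - <<'E'
from h import *
c=imaging.get_image("top"); im=c["img"]
cr=im[150:260,245:360]; cv2.imwrite("pics/crop.png",cv2.resize(cr,None,fx=5,fy=5,interpolation=cv2.INTER_CUBIC))
# bed outline: light plywood hue
hsv=cv2.cvtColor(im,cv2.COLOR_BGR2HSV); m=np.zeros(im.shape[:2],np.uint8)
m[150:260,245:360]=cv2.inRange(hsv,(8,60,90),(30,255,255))[150:260,245:360]
cn=max(cv2.findContours(m,cv2.RETR_EXTERNAL,cv2.CHAIN_APPROX_NONE)[0],key=cv2.contourArea)
P=onplane(c,cn.reshape(-1,2),0.012)[:,:2].astype(np.float32)
r=cv2.minAreaRect(P); print(r); print(cv2.boxPoints(r))
E
```

```text
((0.5979151725769043, -0.09614074230194092), (0.19885610044002533, 0.19962002336978912), 68.45726013183594)
[[ 0.46856797 -0.15197338]
 [ 0.65424335 -0.2252729 ]
 [ 0.7272624  -0.0403081 ]
 [ 0.541587    0.03299141]]
```

View pics/crop.png

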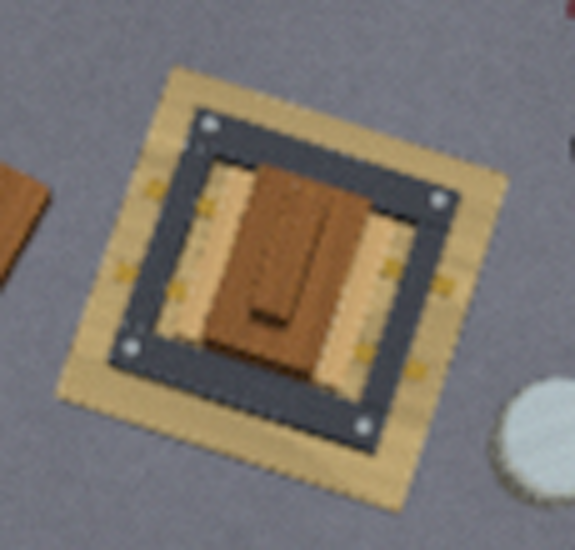

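```bash
cat >> h.py <<'E'
C=np.array([0.598,-0.096]); A=-0.376
BX=np.array([np.cos(A),np.sin(A),0]); BY=np.array([-BX[1],BX[0],0]); BZ=np.array([0,0,1.])
R0=np.c_[-BX,BY,-BZ]          # tool: x=-bedx, y=+bedy, z down
def tool(y,z,th,d):
    """TCP pose: block foot at bed y,z(world), lean th (rad, + left), TCP d above foot along block axis"""
    Rt=R.from_rotvec(-BX*th).as_matrix()
    return np.r_[C,0]+BY*y+BZ*z+Rt@(BZ*d), Rt@R0
def rows(p0,M0,p1,M1,n,g):
    """n rows; shift in tool axes of row start"""
    dv=R.from_matrix(M0.T@M1).as_rotvec(); p=p0; M=M0
    for i in range(n):
        s=M.T@((p1-p0)/n)*100; print(*np.round(s,2),*np.round(dv/n,4),g,end=" ;\n")
        M=M@R.from_rotvec(dv/n).as_matrix()
def now():
    s=ctrl.get_state(); return s["position"],Rm(s["tool_rot"])
E
python3 - <<'E'
from h import *
p,M=now(); q,N=tool(0,0.2,0,0)
rows(p,M,q,N,15,-1)
E
```

```text
3.51 -2.33 0.15 -0.0 -0.0001 -0.1604 -1 ;
3.83 -1.74 0.15 -0.0 -0.0001 -0.1604 -1 ;
4.06 -1.1 0.15 -0.0 -0.0001 -0.1604 -1 ;
4.19 -0.44 0.15 -0.0 -0.0001 -0.1604 -1 ;
4.2 0.23 0.15 -0.0 -0.0001 -0.1604 -1 ;
4.11 0.9 0.15 -0.0 -0.0001 -0.1604 -1 ;
3.91 1.55 0.15 -0.0 -0.0001 -0.1604 -1 ;
3.62 2.15 0.14 -0.0 -0.0001 -0.1604 -1 ;
3.23 2.7 0.14 -0.0 -0.0001 -0.1604 -1 ;
2.75 3.18 0.14 -0.0 -0.0001 -0.1604 -1 ;
2.21 3.58 0.14 -0.0 -0.0001 -0.1604 -1 ;
1.61 3.89 0.14 -0.0 -0.0001 -0.1604 -1 ;
0.97 4.1 0.14 -0.0 -0.0001 -0.1604 -1 ;
0.3 4.2 0.14 -0.0 -0.0001 -0.1604 -1 ;
-0.37 4.19 0.14 -0.0 -0.0001 -0.1604 -1 ;
```

{"op": "jog_arm", "data": {
  "rows": "3.5 -2.3 0.1 0 0 -0.16 -1; 3.8 -1.7 0.1 0 0 -0.16 -1; 4.1 -1.1 0.1 0 0 -0.16 -1; 4.2 -0.4 0.1 0 0 -0.16 -1; 4.2 0.2 0.1 0 0 -0.16 -1"
}}

```text
time: 0.78
position: [0.3531, -0.4371, 0.2173]
tool_rot: [-2.623, -1.728, 0.0]
ft_force: [0.2, 0.1, -0.5]
grip_width: 0.998
grip_force: 0.0
```

{"op": "jog_arm", "data": {
  "rows": "4.1 0.9 0.1 0 0 -0.16 -1; 3.9 1.5 0.1 0 0 -0.16 -1; 3.6 2.1 0.1 0 0 -0.16 -1; 3.2 2.7 0.1 0 0 -0.16 -1; 2.7 3.2 0.1 0 0 -0.16 -1"
}}

```text
time: 1.4
position: [0.4757, -0.2679, 0.2124]
tool_rot: [-1.743, -2.613, 0.0]
ft_force: [-0.6, 0.2, 0.2]
grip_width: 0.997
grip_force: 0.0
```

{"op": "jog_arm", "data": {
  "rows": "2.2 3.6 0.1 0 0 -0.16 -1; 1.6 3.9 0.1 0 0 -0.16 -1; 1.0 4.1 0.1 0 0 -0.16 -1; 0.3 4.2 0.1 0 0 -0.16 -1; -0.4 4.2 0 0 0 -0.16 -1"
}}

```text
time: 2.02
position: [0.6001, -0.0979, 0.2082]
tool_rot: [-0.588, -3.085, 0.0]
ft_force: [-0.3, 0.0, -0.4]
grip_width: 0.999
grip_force: 0.0
```

{"op": "jog_arm", "data": {
  "rows": "0 0 0 0 0 0 -1; 0 0 0 0 0 0 -1"
}}

```text
time: 2.28
position: [0.5992, -0.0996, 0.208]
tool_rot: [-0.598, -3.083, 0.001]
ft_force: [-0.9, 0.5, 0.6]
grip_width: 0.998
grip_force: 0.0
```

```bash
python3 - <<'E'
from h import *
c=imaging.get_image("wrist"); im=c["img"].copy()
P=lambda x,y,z:np.r_[C,0]+BX*x+BY*y+BZ*z
for (a,b,z) in((.035,.011,.099),(.05,.032,.057),(.1,.1,.012)):
    q=proj(c,[P(sx*a,sy*b,z) for sx,sy in((1,1),(1,-1),(-1,-1),(-1,1))])
    cv2.polylines(im,[np.round(q*8).astype(np.int32)],True,(0,255,0),1,cv2.LINE_AA,3)
cv2.imwrite("pics/w1.png",im)
p,M=now(); q,N=tool(0,0.063,0,0)
print(c["origin"],p,q); rows(p,M,q,N,6,-1)
E
```

```text
[ 0.52309017 -0.06837078  0.3703871 ] [ 0.59901293 -0.10037568  0.20813177] [ 0.598 -0.096  0.063]
0.04 0.06 2.42 -0.0002 -0.0001 -0.0014 -1 ;
0.04 0.06 2.42 -0.0002 -0.0001 -0.0014 -1 ;
0.04 0.06 2.42 -0.0002 -0.0001 -0.0014 -1 ;
0.04 0.06 2.42 -0.0002 -0.0001 -0.0014 -1 ;
0.04 0.06 2.42 -0.0002 -0.0001 -0.0014 -1 ;
0.04 0.06 2.42 -0.0002 -0.0001 -0.0014 -1 ;
```

View pics/w1.png

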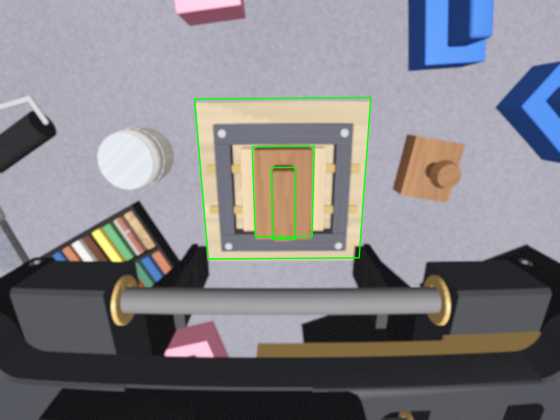

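The projected bar, base and bed outlines lie on the picture (bar at about (285,203)), so the pose is right. I'm descending and gripping.

{"op": "jog_arm", "data": {
  "rows": "0.04 0.06 2.4 0 0 0 -1; 0.04 0.06 2.4 0 0 0 -1; 0.04 0.06 2.4 0 0 0 -1; 0.04 0.06 2.4 0 0 0 -1; 0.04 0.06 2.4 0 0 0 -1"
}}

```text
time: 2.95
position: [0.5982, -0.0976, 0.0878]
tool_rot: [0.602, 3.083, -0.002]
ft_force: [-0.4, 0.5, -0.5]
grip_width: 0.997
grip_force: 0.0
```

{"op": "jog_arm", "data": {
  "rows": "0 0.06 1.2 0 0 0 -1; 0 0 1.2 0 0 0 -1; 0 0 0 0 0 0 -1; 0 0 0 0 0 0 -1"
}}

```text
time: 3.45
position: [0.5997, -0.0949, 0.0653]
tool_rot: [0.596, 3.083, -0.0]
ft_force: [-0.4, 0.2, 0.0]
grip_width: 1.003
grip_force: 0.0
```

{"op": "jog_arm", "data": {
  "rows": "0 0 0.2 0 0 0 -1; 0 0 0 0 0 0 1; 0 0 0 0 0 0 1; 0 0 0 0 0 0 1; 0 0 0 0 0 0 1",
  "force": 60
}}

```text
time: 4.08
position: [0.5991, -0.0948, 0.0625]
tool_rot: [-0.596, -3.084, 0.0]
ft_force: [0.4, -0.2, -0.9]
grip_width: 0.633
grip_force: 0.0
```

{"op": "jog_arm", "data": {
  "rows": "0 0 0 0 0 0 1; 0 0 0 0 0 0 1; 0 0 0 0 0 0 1; 0 0 0 0 0 0 1; 0 0 0 0 0 0 1"
}}

```text
time: 4.7
position: [0.5987, -0.0958, 0.0625]
tool_rot: [-0.597, -3.084, 0.002]
ft_force: [-1.9, -2.1, 1.1]
grip_width: 0.25
grip_force: 60.0
```

```bash
cat > plan.py <<'E'
from h import *
import sys
def ph(a,b,n,d=.0505):
    f=lambda t,z:tool(-.011*np.sin(np.radians(t)),z/1000,np.radians(t),d)
    prev=a
    for i in range(1,n+1):
        cur=[a[k]+(b[k]-a[k])*i/n for k in(0,1)]
        rows(*f(*prev),*f(*cur),1,1); prev=cur
    print()
if __name__=="__main__":
    ph((0,12),(9,17),5); ph((9,17),(-9,26),10); ph((-9,26),(9,35),10); ph((9,35),(-9,45),10); ph((-9,45),(0,49),5)
E
python3 plan.py
```

```text
-0.0 0.12 -0.1 0.0314 -0.0 0.0 1 ;
0.0 0.12 -0.1 0.0314 0.0 0.0 1 ;
0.0 0.12 -0.1 0.0314 -0.0 -0.0 1 ;
0.0 0.12 -0.09 0.0314 0.0 0.0 1 ;
0.0 0.11 -0.09 0.0314 0.0 0.0 1 ;

-0.0 -0.14 -0.09 -0.0314 -0.0 -0.0 1 ;
-0.0 -0.14 -0.09 -0.0314 -0.0 -0.0 1 ;
-0.0 -0.13 -0.09 -0.0314 0.0 0.0 1 ;
-0.0 -0.13 -0.09 -0.0314 -0.0 -0.0 1 ;
0.0 -0.13 -0.09 -0.0314 -0.0 -0.0 1 ;
0.0 -0.12 -0.09 -0.0314 0.0 0.0 1 ;
-0.0 -0.12 -0.09 -0.0314 -0.0 0.0 1 ;
-0.0 -0.12 -0.09 -0.0314 0.0 -0.0 1 ;
-0.0 -0.12 -0.08 -0.0314 -0.0 0.0 1 ;
-0.0 -0.11 -0.08 -0.0314 -0.0 0.0 1 ;

0.0 0.14 -0.09 0.0314 0.0 -0.0 1 ;
0.0 0.14 -0.09 0.0314 0.0 -0.0 1 ;
0.0 0.13 -0.09 0.0314 -0.0 0.0 1 ;
0.0 0.13 -0.09 0.0314 0.0 -0.0 1 ;
-0.0 0.13 -0.09 0.0314 0.0 -0.0 1 ;
-0.0 0.12 -0.09 0.0314 -0.0 0.0 1 ;
0.0 0.12 -0.09 0.0314 0.0 0.0 1 ;
0.0 0.12 -0.09 0.0314 -0.0 -0.0 1 ;
0.0 0.12 -0.08 0.0314 0.0 0.0 1 ;
0.0 0.11 -0.08 0.0314 0.0 0.0 1 ;

-0.0 -0.14 -0.1 -0.0314 -0.0 -0.0 1 ;
-0.0 -0.14 -0.1 -0.0314 -0.0 -0.0 1 ;
-0.0 -0.13 -0.1 -0.0314 0.0 0.0 1 ;
-0.0 -0.13 -0.1 -0.0314 -0.0 -0.0 1 ;
0.0 -0.13 -0.1 -0.0314 -0.0 -0.0 1 ;
0.0 -0.12 -0.1 -0.0314 0.0 0.0 1 ;
-0.0 -0.12 -0.1 -0.0314 -0.0 0.0 1 ;
-0.0 -0.12 -0.1 -0.0314 0.0 -0.0 1 ;
-0.0 -0.12 -0.09 -0.0314 -0.0 0.0 1 ;
-0.0 -0.11 -0.09 -0.0314 -0.0 0.0 1 ;

0.0 0.14 -0.08 0.0314 0.0 -0.0 1 ;
0.0 0.13 -0.08 0.0314 0.0 -0.0 1 ;
0.0 0.13 -0.08 0.0314 -0.0 0.0 1 ;
0.0 0.13 -0.08 0.0314 0.0 -0.0 1 ;
-0.0 0.13 -0.08 0.0314 0.0 -0.0 1 ;
```

{"op": "jog_arm", "data": {
  "rows": "0 0.12 -0.09 0.0314 0 0 1; 0 0.12 -0.09 0.0314 0 0 1; 0 0 0 0 0 0 1"
}}

```text
time: 5.08
position: [0.6, -0.0924, 0.0643]
tool_rot: [-0.592, -3.071, 0.1]
ft_force: [-2.1, -4.1, 0.6]
grip_width: 0.249
grip_force: 60.0
```

{"op": "jog_arm", "data": {
  "rows": "0 0.12 -0.09 0.0314 0 0 1; 0 0.12 -0.09 0.0314 0 0 1; 0 0.12 -0.09 0.0314 0 0 1; 0 0 0 0 0 0 1; 0 0 0 0 0 0 1"
}}

```text
time: 5.7
position: [0.6014, -0.0891, 0.067]
tool_rot: [-0.588, -3.046, 0.244]
ft_force: [-3.5, -3.4, 1.8]
grip_width: 0.246
grip_force: 60.0
```

```bash
cat > st.py <<'E'
from h import *
import sys
s=ctrl.get_state(); M=Rm(s["tool_rot"]); e=R.from_matrix(M@R0.T).as_rotvec()
p=s["position"]-np.r_[C,0]
print("lean deg",-np.degrees(e@BX),"other",np.degrees([e@BY,e[2]]),"bed x,y",p@BX*1e3,p@BY*1e3,"z",p[2]*1e3,"F",s["ft_force"].round(1),"T bed",(s["torque"]@BX).round(2),"foot",(s["position"]+M@[0,0,.0505]-np.r_[C,0])@np.c_[BX,BY,BZ]*1e3)
if len(sys.argv)>1:
    c=imaging.get_image("scene"); im=c["img"]; cv2.imwrite(sys.argv[1],cv2.resize(im[170:255,205:315],None,fx=6,fy=6,interpolation=cv2.INTER_CUBIC))
E
python3 st.py pics/s1.png
```

```text
lean deg 9.164879088587513 other [ 0.01979672 -0.30314118] bed x,y 0.6137523061137632 7.685363518053176 z 66.95719106457815 F [-3.5 -3.4  1.8] T bed -0.16 foot [ 0.57505444 -0.35799407 17.10187138]
```

View pics/s1.png

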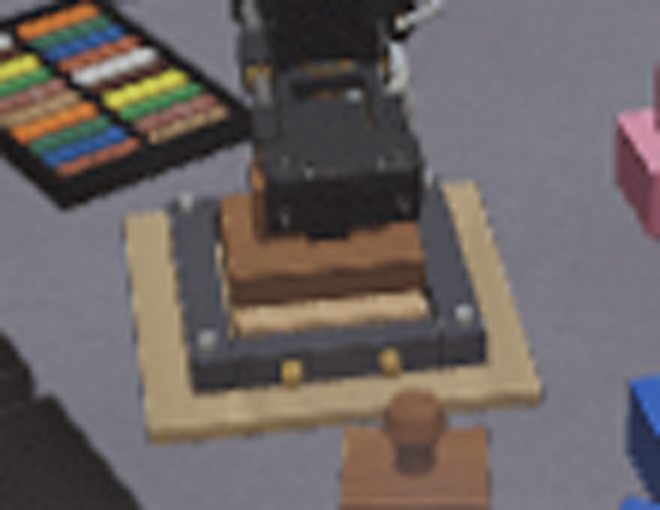

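The crop shows the block gripped, with its base leaning toward the camera (left) at (320,255), and the chase flat on the bed. The grip width hasn't changed, so the block follows the tool. Now leaning right.

{"op": "jog_arm", "data": {
  "rows": "0 -0.14 -0.09 -0.0314 0 0 1; 0 -0.14 -0.09 -0.0314 0 0 1; 0 -0.13 -0.09 -0.0314 0 0 1; 0 -0.13 -0.09 -0.0314 0 0 1; 0 -0.13 -0.09 -0.0314 0 0 1"
}}

```text
time: 6.38
position: [0.5989, -0.095, 0.0715]
tool_rot: [0.596, 3.084, 0.003]
ft_force: [0.5, -2.3, -2.9]
grip_width: 0.246
grip_force: 60.1
```

{"op": "jog_arm", "data": {
  "rows": "0 -0.12 -0.08 -0.0314 0 0 1; 0 -0.12 -0.08 -0.0314 0 0 1; 0 -0.12 -0.08 -0.0314 0 0 1; 0 -0.12 -0.08 -0.0314 0 0 1; 0 -0.11 -0.08 -0.0314 0 0 1"
}}

```text
time: 7.0
position: [0.5967, -0.1009, 0.0756]
tool_rot: [0.589, 3.046, 0.241]
ft_force: [-2.1, -4.2, 0.5]
grip_width: 0.248
grip_force: 60.2
```

{"op": "jog_arm", "data": {
  "rows": "0 0 0 0 0 0 1; 0 0 0 0 0 0 1; 0 0 0 0 0 0 1"
}}

```text
time: 7.38
position: [0.5968, -0.1006, 0.0757]
tool_rot: [0.589, 3.046, 0.238]
ft_force: [-3.6, -4.9, 2.2]
grip_width: 0.25
grip_force: 60.1
```

```bash
python3 st.py pics/s2.png
```

```text
lean deg -8.952268022503835 other [-0.03293591 -0.33031095] bed x,y 0.6323976919704757 -4.747542874923908 z 75.70004426672715 F [-3.6 -4.9  2.2] T bed -2.01 foot [ 0.68400697  3.11071474 25.8152257 ]
```

View pics/s2.png

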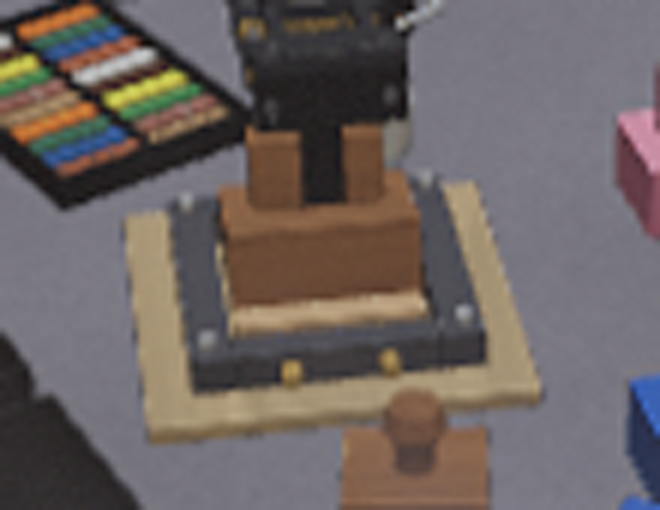

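The block now leans right (left face tall at (320,265)) and has come up, and the chase still lies flat. Rocking on.

{"op": "jog_arm", "data": {
  "rows": "0 0.13 -0.09 0.0314 0 0 1; 0 0.13 -0.09 0.0314 0 0 1; 0 0.12 -0.09 0.0314 0 0 1; 0 0.12 -0.09 0.0314 0 0 1; 0 0.12 -0.09 0.0314 0 0 1"
}}

```text
time: 8.05
position: [0.5991, -0.095, 0.0806]
tool_rot: [-0.598, -3.084, 0.0]
ft_force: [-4.3, -5.8, 0.8]
grip_width: 0.25
grip_force: 60.0
```

{"op": "jog_arm", "data": {
  "rows": "0 0.12 -0.08 0.0314 0 0 1; 0 0.12 -0.08 0.0314 0 0 1; 0 0.12 -0.08 0.0314 0 0 1; 0 0.11 -0.08 0.0314 0 0 1; 0 0.11 -0.08 0.0314 0 0 1"
}}

```text
time: 8.68
position: [0.6012, -0.09, 0.0844]
tool_rot: [-0.59, -3.045, 0.242]
ft_force: [-2.3, -5.8, 2.5]
grip_width: 0.245
grip_force: 60.0
```

{"op": "jog_arm", "data": {
  "rows": "0 0 0 0 0 0 1; 0 0 0 0 0 0 1; 0 0 0 0 0 0 1"
}}

```text
time: 9.05
position: [0.6012, -0.09, 0.0844]
tool_rot: [-0.59, -3.046, 0.241]
ft_force: [-3.5, -6.3, 1.3]
grip_width: 0.245
grip_force: 60.0
```

```bash
python3 st.py
```

```text
lean deg 9.043795025981327 other [ 0.02785255 -0.38244872] bed x,y 0.7957053770708703 6.768949041799195 z 84.41689594449457 F [-3.5 -6.3  1.3] T bed -1.47 foot [ 0.74471009 -1.16897333 34.54469138]
```

{"op": "jog_arm", "data": {
  "rows": "0 -0.13 -0.09 -0.0314 0 0 1; 0 -0.13 -0.09 -0.0314 0 0 1; 0 -0.13 -0.09 -0.0314 0 0 1; 0 -0.13 -0.09 -0.0314 0 0 1; 0 -0.13 -0.09 -0.0314 0 0 1"
}}

```text
time: 9.68
position: [0.5997, -0.0927, 0.0893]
tool_rot: [0.593, 3.084, 0.007]
ft_force: [-0.2, -0.2, -2.4]
grip_width: 0.25
grip_force: 60.0
```

{"op": "jog_arm", "data": {
  "rows": "0 -0.12 -0.09 -0.0314 0 0 1; 0 -0.12 -0.09 -0.0314 0 0 1; 0 -0.12 -0.09 -0.0314 0 0 1; 0 -0.12 -0.09 -0.0314 0 0 1; 0 -0.11 -0.09 -0.0314 0 0 1"
}}

```text
time: 10.3
position: [0.5966, -0.101, 0.0934]
tool_rot: [0.589, 3.046, 0.242]
ft_force: [0.8, -0.5, -2.8]
grip_width: 0.248
grip_force: 60.0
```

{"op": "jog_arm", "data": {
  "rows": "0 0.13 -0.08 0.0314 0 0 1; 0 0.13 -0.08 0.0314 0 0 1; 0 0.13 -0.08 0.0314 0 0 1; 0 0.12 -0.08 0.0314 0 0 1; 0 0.12 -0.08 0.0314 0 0 1"
}}

```text
time: 10.92
position: [0.5991, -0.0946, 0.098]
tool_rot: [-0.594, -3.085, 0.003]
ft_force: [-0.4, 0.4, -2.6]
grip_width: 0.25
grip_force: 60.0
```

{"op": "jog_arm", "data": {
  "rows": "0 0 0 0 0 0 1; 0 0 0 0 0 0 1; 0 0 0 0 0 0 1"
}}

```text
time: 11.3
position: [0.5987, -0.096, 0.0977]
tool_rot: [-0.598, -3.084, 0.0]
ft_force: [-0.5, -0.1, -3.1]
grip_width: 0.245
grip_force: 60.0
```

```bash
python3 st.py pics/s3.png
```

```text
lean deg 0.01740316932310562 other [ 0.01638065 -0.39102046] bed x,y 0.6265190913999381 0.1944503232041256 z 97.68376943863532 F [-0.5 -0.1 -3.1] T bed 0.13 foot [ 0.6120291   0.17916071 47.18377383]
```

View pics/s3.png

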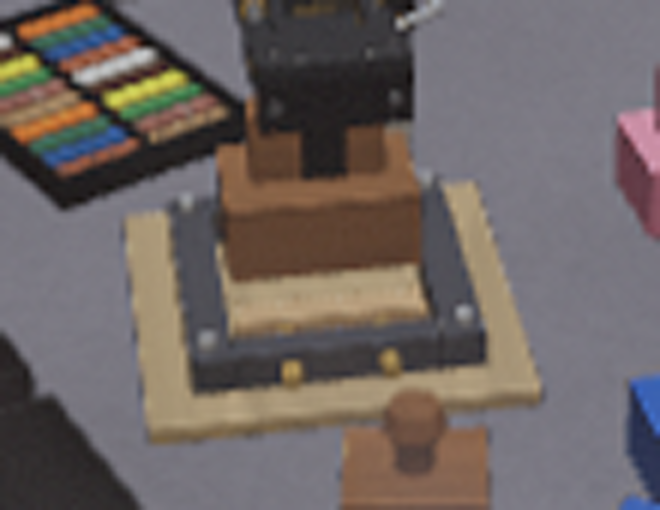

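The block is free and level above the opening (lower edge at about row 275), the chase is flat, and the load is just the block's weight. Raising it 2 mm more.

{"op": "jog_arm", "data": {
  "rows": "0 0 -0.2 0 0 0 1; 0 0 0 0 0 0 1; 0 0 0 0 0 0 1; 0 0 0 0 0 0 1; 0 0 0 0 0 0 1"
}}

```text
time: 11.98
position: [0.5989, -0.0953, 0.0999]
tool_rot: [-0.596, -3.085, 0.0]
ft_force: [-0.3, -0.1, -3.2]
grip_width: 0.253
grip_force: 60.0
```

```bash
python3 -c "
import st
from bench import ticket
print(ticket.close_job())"
```

```text
lean deg 0.0058450498835373906 other [ 0.00086724 -0.32898672] bed x,y 0.5729920056038819 0.9279126525388643 z 99.85314059796241 F [-0.3 -0.1 -3.2] T bed 0.13 foot [ 0.57221284  0.9227631  49.35314087]
the job is handed in; nothing more can be done
None
```

I rocked the block free (left, right, left, right) and handed the job in at about 12 s. It is held level and still, with its underside about 15 mm above the chase; the chase stayed flat on the bed in every picture, and no verdict came back.

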